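# Press the console's end panel home with the one-hand bar clamp

### The arm

A 6-joint arm with a two-finger parallel gripper is mounted at the origin on the work surface. World frame = base frame: x ahead of the robot, y to its left, z up, the work surface at z = 0. Lengths are in m, angles in degrees, forces in N, time in s.
With the tool pointing down it reaches from about 0.3 to 0.75 m from the base axis. Payload 8.5 kg.
Tool frame: the origin (TCP) lies on the centre line of the jaws, within the pads' length; the fingertips stand 17 mm ahead of it and the grasp point (between the pads) lies 2 mm behind it (env.tcp_to_tips is the distance from the TCP to the fingertips, in m); z points along the fingers, y is the line along which they close (so a half turn about z gives the same grasp; the last joint's range is limited). The gripper opens to 85 mm and grips with 20 to 120 N. Pads are 22 mm wide; open, the fingers measure 114 mm over their backs; the gripper's body (76 mm by 85 mm) begins 54 mm behind the grasp point. The pads swing forward as they close: fully open they stand 13 mm farther back than shut.
Start: joints at [56.133, 21.807, 74.336, -0, 83.858, -12.336], TCP at [0.202, 0.512, 0.248] pointing down, gripper open.
Joint ranges: [-178.18, 178.18], [-50.72, 133.34], [12.68, 142.11], [-81.47, 261.47], [9.98, 163.14], [-165.26, 165.26]. Speed limits (degrees/s): [136.94, 136.94, 180, 180, 180, 180].

### API

Orientations are given as a 3x3 rotation matrix whose columns are the frame's x, y, z axes.
In Python, from rig import env gives the robot as it stands. The module is installed in compiled form; this text tells all that it offers.
- The arm moves only by the shell command python3 -m pendant 'ROWS' [FORCE]. ROWS is JSON, a list of rows, each a list of 7 numbers: the opening, from 0 (shut) to 1 (fully open), then the shift along the tool's x, y, z in m, then the turn, a rotation vector about the tool's x, y, z in rad. A call has 1 to 5 rows; each row is the pose to reach, as a shift and turn from the pose commanded when the call began, along the tool's axes at that moment; what a row does not reach only later rows make up. A row lasts 1/8 s, in which the tool goes at most 62.5 mm and 10.7 degrees, less where a joint would pass 70% of its speed; a pose out of reach is approached as far as the arm can. A call with a gripper value outside its range is refused whole. The fingers move at their own pace and stop on an object; FORCE is the grip in N (left out, the last holds). Time passes only in rows, so rows that repeat a pose let the fingers close. It gives the time, the measured TCP pose, the force, the opening and the grip force at its end, in the units of the state.
- env.observe(): the state, without advancing time (a new reading comes with each control period).
- env.get_image(name): name is "scene" or "side" or "wrist"; returns a dict with "image" (420x560x3 uint8, blue, green, red), "fx", "fy", "cx", "cy" (pixels), "pose" (4x4, takes a point from camera to world coordinates). Camera axes: x right, y up, looking along -z (the intrinsics and any distortion apply to the point x, -y, -z); pixel columns grow to the right and rows downward; lengths in m; the calibration is good to about 2 mm. A picture is of the moment at which its call begins. There is no depth.
- env.close_job(): hands the job in; it is judged then, once.
Trained networks look in the newest picture that a camera, given by its name, has taken for a name from the list of things; names that differ only in an ending like _2 or _b are one class to them, and where a whole thing is asked for, a point or a joint stands for the part that bears it (a point fixed in the world has none). Each returns a list of dicts, best first, with "conf" (0 to 1); they miss things now and then, are a little off and sometimes report something else, mostly with a low value. They report only what shows in the picture. A call takes as long as a camera call.
- env.find_in(camera, thing): "bbox" ([centre column, centre row, width, height] in pixels, round what is visible of it).
- env.trace(camera, thing): "mask" (420x560 bool, what is visible of it) and "bbox" ([centre column, centre row, width, height] in pixels, round what is visible of it).
- env.tip_of(camera, thing): "centre" ([column, row] in pixels: a listed point, or the origin of a listed thing).
The state is a dict: "time_s": time; "q": joint angles; "qvel": joint speeds; "joint_efforts": joint torques, N m; "position": TCP position; "tool_rot": TCP orientation; "ft_force": force on the tool from outside, world axes, zero at the start; "wrist_torque": the same for the moment, N m; "grip_width": finger opening in m; "gripper_force": force on a finger pad.
Only numpy, scipy, OpenCV 4.12 (cv2) and the standard library are available. Lean on these libraries where they do the work, as an engineer would, in place of code of your own. Each camera call takes 0.05 s, during which the arm holds its last target. There are 200 camera calls.

### The job

The end panel of the grey entrance-hall console has crept out on its two dowels. Pump the trigger of the bar clamp mounted across the console until its jaw has pressed the panel fully home against the carcass, feeling for the trigger to stiffen and then going no further, because squeezing much harder crushes the laminate; then press the thumb release so that the jaw springs back fully open, and let go. Work the clamp only by its trigger and release, never push the panel, the bar or the jaw by hand, and leave everything else where it is.

Things in the scene. Friction and masses are not known exactly. Their poses are not given: they have to be found in the camera images.
- console: Compact grey laminate console fixed on the cabinet top; origin at the centre of its underside, z up; all positions below marked 'local' are in its frame, mm. Carcass 260 deep (local x -130 to 130), local y -160 to 142, 85 high. Shut flip lid with a low lever in the rear half (local x above 20, up to z 105). A bar clamp runs over its middle (x = 0) along y.
- bar_middle (a point): Point on top of the clamp's toothed steel bar over the console's middle, local (0, 0, 125). The bar is 8 wide, 450 long, runs along local y at z 105 to 125. The black clamp housing, 39 wide, local y -136 to -212, z up to 144, is screwed to the carcass end at y = -160 and does not move.
- grip_top (a point): Middle of the top of the clamp's fixed black pistol grip, local (0, -189, 188). The grip is 30 mm wide, 20 thick, rises from the housing behind the trigger and leans to -y: at z = 174 its front face is at local y = -174, its back face at -195.
- trigger_hinge (a point): Middle of the trigger's hinge line (parallel to local x), fixed at local (0, -150, 106), inside the housing.
- trigger_face (a point): Middle of the front (+y side) face of the clamp's grey trigger, a plate 30 wide, 9 thick, local z 143 to 198, before the grip; moves with it. At rest at local (0, -126, 174), leaning 0.275 rad to +y (top edge y = -120); at its stop it leans as far to -y. Space in front above the bar is free. A pump: push it to local -y through its 39 mm stroke to its hard stop, then let it spring right back.
- trigger (a joint): Angle, rad: 0 at rest, 0.55 at its hard stop. Ratchet teeth are 5 mm apart: a full pump gains two (jaw 10 mm nearer), half a pump one; the first 7 mm are idle. Push: up to 7 N with the jaw free, 8 to 12 N while the panel slides (clicks are passing bumps), then rising 2 to 4 N per mm once it is home. The jaw squeezes with 3 to 4 times what exceeds 4 N (most for a push near the top edge).
- release_pad (a point): Middle of the top of the clamp's grey ribbed thumb release, a tab 26 (x) by 32 (y) mm behind the grip over the bar's tail; at rest at local (0, -266, 168). With the trigger let go, press it straight down 11 to 13 mm (about 3 N; hard stop at 13 mm): the pawl lifts and the bar springs fully open. It springs up again.
- end_panel: The loose end panel of grey laminate, 260 x 18 x 85 mm, upright at the console's +y end, gliding along local y on two tight wooden dowels with a drag of about 16 N; it stays where it is left. A squeeze of 60 N would crush it. Origin at the middle of the lower edge of its inner face: local y = 142 when home, 150 to 160 at the start.
- panel_face (a point): Point on the outer (+y) face of the end panel, 50 mm up: local y = 160 when the panel is home, 168 to 178 at the start.
- clamp_bar: The sliding toothed bar with the far jaw, a black block hanging from the bar's +y end outside the end panel; its origin is at local (0, 0, 0) when the clamp is fully open and moves towards -y as the clamp closes. A spring of 2 to 4 N pushes it open; the ratchet holds it until the release is pressed.
- jaw_face (a point): Middle of the face of the rubber pad (32 wide, 40 high) on the far jaw, facing the end panel: local y = 184, z = 55 with the clamp fully open, as at the start; 160 when it touches the panel that is home.
- watch_stand: Bystander on the console: black smartwatch on a white plastic stand, base 62 x 62 mm, 75 mm tall; origin under its base.
- key_fob: Bystander on the console: silver car key fob, 64 x 32 x 13 mm; origin under it.
- paperweight: Bystander on the console: round glass paperweight, 64 mm across, 42 mm high; origin under it.
- clothespin: Bystander on the console: orange plastic clothespin lying down, 74 mm long; origin under it.
- shoe_brush: Bystander on the cabinet top: wooden shoe brush, 150 x 45 x 40 mm; origin under it.
- spray: Bystander on the cabinet top: white bottle, 48 mm across, 130 mm tall; origin under it.
- shoehorn: Bystander on the cabinet top: flat steel shoehorn, about 195 mm long, 4 mm thick; origin under it.

How it is judged (in metres and radians):
On the way, in this order (a step that is already met when the one before it is completed fails the run):
1. the clamp has pressed the end panel fully home (within 1 mm) (y of panel_face in the frame of console below 0.161 m), for 0.2 s.
2. the release has freed the jaw, which has sprung back fully open (y of jaw_face in the frame of console above 0.18 m), for 0.1 s.
At the end, for the whole second after the job is handed in: The end panel is home against the carcass (gap under 1 mm), the clamp's jaw has sprung back to within 4 mm of fully open and is at rest, and the trigger is let go (below 0.05 rad) (y of panel_face in the frame of console below 0.161 m and y of jaw_face in the frame of console above 0.18 m and value of joint trigger below 0.05 rad and linear speed of clamp_bar below 0.01 m/s); the robot touches nothing.
It fails at once if the jaw squeezed the end panel with more than 60 N (laminate crushed) (contact force between clamp_bar and end_panel above 60 N).
It fails at once if the robot pushed the end panel, the bar or the jaw by hand (over 2 N) (contact force between any of end_panel, clamp_bar and the fingers above 2 N or contact force between any of end_panel, clamp_bar and the arm above 2 N).
It fails at once if a bystander was shifted by more than 15 mm (distance of any of watch_stand, key_fob, paperweight, clothespin, shoe_brush, spray, shoehorn from where it was at the start of the episode above 0.015 m).
It also fails if it takes over 48 s, if anything falls off the work surface, if the arm or the gripper's body presses on something with over 40 N, if the wrist force passes 120 N, or if a joint passes its speed limit or range.

## Working session

There is one attempt and no reset: what is moved stays moved. The work goes in short steps, Python scripts to look and compute and a shell command to move; the robot and the scene stay as the last step left them, time stands still between calls to the robot, and variables do not carry over. Pictures are saved under pics/ and viewed, at most 10 in all, crops included, and the job is handed in when it is done.

```bash
mkdir -p pics; cat > h.py <<'E'
import numpy as np, cv2
from rig import env
def px(im,P):
    T=np.linalg.inv(im["pose"]); c=T[:3,:3]@np.asarray(P)+T[:3,3]
    return np.array([im["fx"]*c[0]/-c[2]+im["cx"], im["fy"]*-c[1]/-c[2]+im["cy"]])
E
python3 - <<'E'
from h import *
for c in ("scene","side","wrist"):
    im=env.get_image(c); cv2.imwrite(f"pics/{c}0.png",im["image"])
    print(c,[im[k] for k in("fx","fy","cx","cy")],im.keys(),np.round(im["pose"],3).tolist())
    for t in ("bar_middle","grip_top","trigger_hinge","trigger_face","release_pad","panel_face","jaw_face","console","end_panel"):
        r=env.tip_of(c,t); print(t,[(np.round(a["centre"],1).tolist(),round(a["conf"],2)) for a in r[:2]])
print(env.observe())
E
```

```text
scene [385.37057856487826, 385.37057856487826, 277.09743586972564, 210.32034490651168] dict_keys(['image', 'fx', 'fy', 'cx', 'cy', 'pose']) [[-0.357, -0.537, 0.764, 1.216], [0.934, -0.193, 0.3, 0.212], [-0.014, 0.821, 0.571, 0.654], [0.0, 0.0, 0.0, 1.0]]
bar_middle [([315.8, 227.6], 0.81), ([388.2, 267.7], 0.23)]
grip_top [([239.3, 181.0], 0.7)]
trigger_hinge [([256.4, 221.4], 0.59)]
trigger_face [([262.9, 193.2], 0.49), ([373.4, 284.0], 0.49)]
release_pad [([214.2, 187.8], 0.51)]
panel_face [([382.4, 267.6], 0.69), ([316.6, 230.6], 0.47)]
jaw_face [([388.7, 269.9], 0.8)]
console [([310.2, 265.8], 0.61)]
end_panel [([372.4, 281.9], 0.88)]
side [437.4928651256158, 437.4928651256158, 275.50825648757194, 211.11787509567574] dict_keys(['image', 'fx', 'fy', 'cx', 'cy', 'pose']) [[0.964, 0.182, -0.196, 0.313], [-0.268, 0.665, -0.697, -0.727], [0.003, 0.724, 0.69, 0.802], [0.0, 0.0, 0.0, 1.0]]
bar_middle [([280.7, 188.4], 0.92)]
grip_top [([250.4, 227.1], 0.31)]
trigger_hinge [([290.5, 240.5], 0.64), ([266.3, 164.2], 0.38)]
trigger_face [([292.1, 210.1], 0.65)]
release_pad [([311.7, 262.0],
[... 630 characters left out ...]
8574194e+01, -1.23329558e+01]), 'qvel': array([ 0.03972752, -0.05553471,  0.12681821,  0.0345942 , -0.04154992,
       -0.04092541]), 'joint_efforts': array([-7.18774288e-06, -4.48326194e+01, -2.31464034e+01, -1.76184276e-04,
        5.31010101e-04,  1.31233844e-05]), 'position': array([0.20183189, 0.5116146 , 0.24833106]), 'tool_rot': array([[-9.30209786e-01,  3.67028275e-01,  3.80449980e-06],
       [ 3.67028275e-01,  9.30209785e-01,  2.55297374e-05],
       [ 5.83115252e-06,  2.51443705e-05, -1.00000000e+00]]), 'ft_force': array([-0.58857115,  0.41588857,  0.19333297]), 'wrist_torque': array([ 0.00754798, -0.00096592,  0.00607618]), 'gripper_force': 0.0, 'grip_width': 0.08537169785036744}
```

```bash
cat > fit.py <<'E'
from h import *
from scipy.optimize import least_squares
L=dict(bar_middle=(0,0,125),grip_top=(0,-189,188),trigger_hinge=(0,-150,106),trigger_face=(0,-126,174),release_pad=(0,-266,168),jaw_face=(0,184,55),console=(0,0,0))
S=dict(bar_middle=(315.8,227.6),grip_top=(239.3,181),trigger_hinge=(256.4,221.4),trigger_face=(262.9,193.2),release_pad=(214.2,187.8),jaw_face=(388.7,269.9),console=(310.2,265.8))
D=dict(bar_middle=(280.7,188.4),trigger_hinge=(290.5,240.5),trigger_face=(292.1,210.1),release_pad=(311.7,262),jaw_face=(263.2,165.1),console=(278.6,226.7))
ims={c:env.get_image(c) for c in("scene","side")}
def W(p,l):
    c,s=np.cos(p[2]),np.sin(p[2]); l=np.asarray(l)/1000
    return np.array([p[0]+c*l[0]-s*l[1],p[1]+s*l[0]+c*l[1],p[3]+l[2]])
def res(p):
    return np.concatenate([px(ims[c],W(p,L[k]))-v for c,d in(("scene",S),("side",D)) for k,v in d.items()])
best=min((least_squares(res,[0.5,0,y,0],loss="soft_l1",f_scale=2) for y in(0,1.57,3.1,-1.57)),key=lambda r:r.cost)
p=best.x
print(p,best.cost); print(np.round(res(p).reshape(-1,2),1).tolist())
for k in L: print(k,np.round(W(p,L[k]),3))
for c in ims:
    I=ims[c]["image"].copy()
    for k in L: cv2.circle(I,tuple(int(round(v)) for v in px(ims[c],W(p,L[k]))),2,(0,0,255),-1)
    cv2.imwrite(f"pics/{c}_fit.png",cv2.resize(I,(800,600)))
E
python3 fit.py
```

```text
[ 0.53386469  0.03237779 -0.05412011 -0.00388396] 32.80645722945745
[[-2.2, -1.6], [-0.5, 4.8], [-1.2, -3.6], [0.2, 3.2], [-2.4, -1.3], [1.9, 0.8], [1.4, 0.7], [-2.3, 0.7], [3.0, -0.7], [-0.3, -0.4], [-2.1, -0.1], [0.5, 0.9], [-0.6, -0.9]]
bar_middle [0.534 0.032 0.121]
grip_top [ 0.524 -0.156  0.184]
trigger_hinge [ 0.526 -0.117  0.102]
trigger_face [ 0.527 -0.093  0.17 ]
release_pad [ 0.519 -0.233  0.164]
jaw_face [0.544 0.216 0.051]
console [ 0.534  0.032 -0.004]
```

View pics/scene_fit.png

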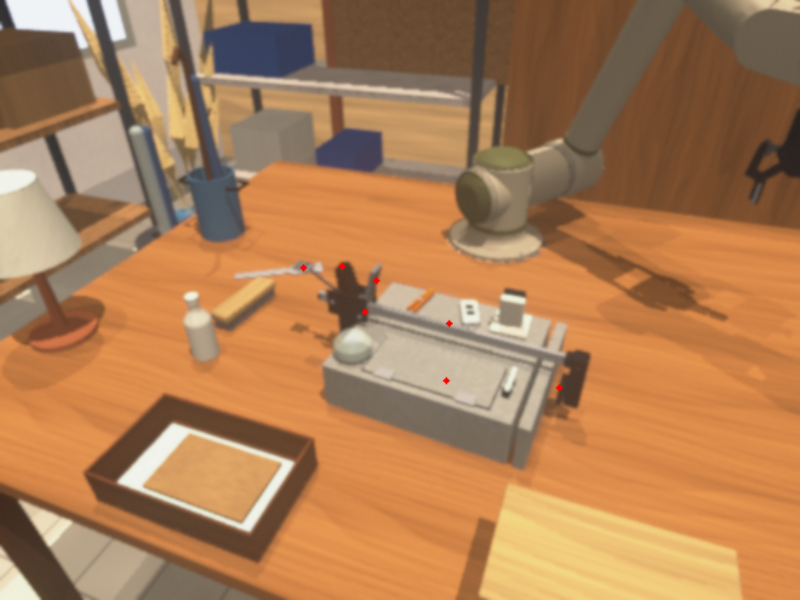

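View pics/side_fit.png

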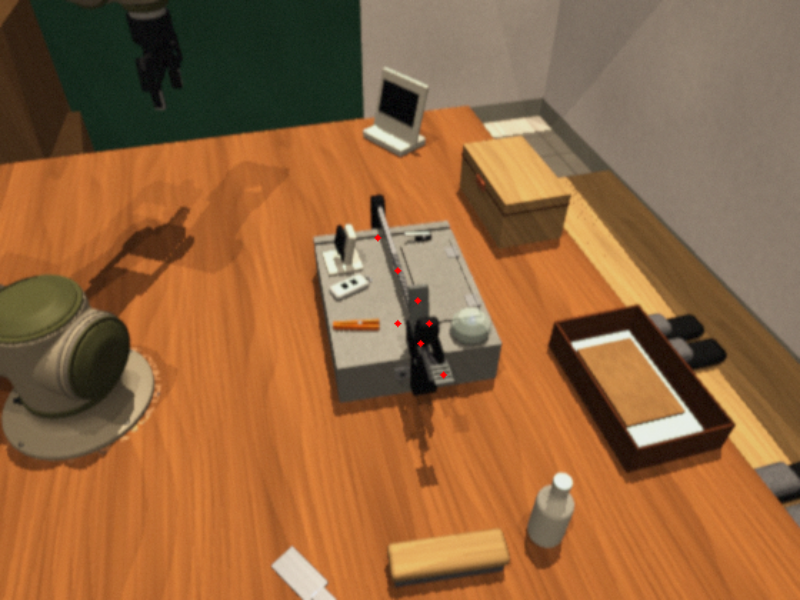

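The fit lies on the picture: in the scene view the trigger is at (376,280), the grip top at (342,266) and the bar middle at (449,323). In the side view the release is at (443,375). The local y axis runs almost along world +y, with a yaw of about -3°. I'll take console z = 0 and compute the approach.

```bash
cat > go.py <<'E'
import sys; from h import *
from scipy.spatial.transform import Rotation as R
P=np.array([0.534,0.0325,-0.054])
def state():
    o=env.observe(); return o,np.asarray(o["position"]),np.asarray(o["tool_rot"])
Rz=R.from_euler("z",P[2]).as_matrix()
def loc(p): return (Rz.T@(np.asarray(p)-[P[0],P[1],0]))*1000
def rot(t): # tool x to +y, z down leaning to -y by t
    z=np.array([0,-np.sin(t),-np.cos(t)]); x=np.array([0,np.cos(t),-np.sin(t)])
    return Rz@np.c_[x,np.cross(z,x),z]
if __name__=="__main__":
    *tip,t=map(float,sys.argv[1:5])
    o,p,Q=state(); T=rot(t)
    tcp=Rz@(np.array(tip)/1000)+[P[0],P[1],0]-T[:,2]*env.tcp_to_tips
    print("t",o["time_s"],"tip now",loc(p+Q[:,2]*env.tcp_to_tips).round(1),"F local",(Rz.T@o["ft_force"]).round(2),"tips",env.tcp_to_tips,"width",o["grip_width"])
    print("shift",(Q.T@(tcp-p)).round(4),"turn",R.from_matrix(Q.T@T).as_rotvec().round(4))
E
python3 go.py 0 -85 235 0.35
```

```text
t 1.6 tip now [-357.5  460.5  231.3] F local [-0.13 -0.28 -0.  ] tips 0.017 width 0.08534472701556628
shift [-0.5098 -0.3989 -0.0026] turn [ 0.2184 -0.3031  1.2356]
```

```bash
python3 -m pendant '[[0,-0.04,-0.03,-0.05,0,0,0],[0,-0.09,-0.07,-0.05,0,0,0.15],[0,-0.51,-0.40,-0.05,0.218,-0.303,1.236],[0,-0.51,-0.40,-0.05,0.218,-0.303,1.236],[0,-0.51,-0.40,-0.05,0.218,-0.303,1.236]]' 40; python3 go.py 0 -85 235 0.35
```

```text
time_s: 2.22
position: [0.3513, 0.2563, 0.2982]
tool_rot: [[-0.48, 0.876, 0.041], [0.86, 0.48, -0.174], [-0.172, -0.048, -0.984]]
ft_force: [0.4, 1.0, 0.3]
grip_width: 0.0
gripper_force: 0.0
t 2.225 tip now [-193.6  210.7  281.5] F local [0.3  1.04 0.27] tips 0.017 width 1.4412052193201448e-05
shift [-0.338   0.0133  0.1065] turn [ 0.0979 -0.1588  0.5487]
```

```bash
python3 -m pendant '[[0,-0.338,0.0133,0.1065,0.098,-0.159,0.549],[0,-0.338,0.0133,0.1065,0.098,-0.159,0.549],[0,-0.338,0.0133,0.1065,0.098,-0.159,0.549],[0,-0.338,0.0133,0.1065,0.098,-0.159,0.549],[0,-0.338,0.0133,0.1065,0.098,-0.159,0.549]]'; python3 go.py 0 -85 235 0.35
```

```text
time_s: 2.85
position: [0.5102, -0.0096, 0.2554]
tool_rot: [[0.045, 0.999, -0.018], [0.939, -0.049, -0.341], [-0.342, -0.001, -0.94]]
ft_force: [0.3, 0.8, -0.2]
grip_width: -0.0001
gripper_force: 0.0
t 2.85 tip now [-21.5 -49.2 239.4] F local [ 0.27  0.8  -0.17] tips 0.017 width -0.0001065013113865311
shift [-0.0323  0.0213  0.0164] turn [ 0.0005 -0.0011  0.0053]
```

```bash
python3 -m pendant '[[0,-0.032,0.0213,0.0164,0,-0.001,0.005],[0,-0.032,0.0213,0.0164,0,-0.001,0.005]]'; python3 go.py 0 -95 178 0.35; python3 - <<'E'
from h import *
from go import *
o,p,Q=state(); I=[]
for c in("wrist","side"):
    im=env.get_image(c); J=im["image"].copy()
    for l in((0,-126,174),(0,-120,198),(0,-189,188),(0,0,125)):
        q=px(im,Rz@(np.array(l)/1000)+[P[0],P[1],0]); cv2.circle(J,tuple(int(round(v)) for v in q),2,(0,0,255),-1)
    q=px(im,p+Q[:,2]*.017); cv2.circle(J,tuple(int(round(v)) for v in q),2,(0,255,0),-1)
    I.append(J if c=="wrist" else cv2.resize(J[90:300,180:460],(560,420)))
cv2.imwrite("pics/near.png",cv2.resize(np.hstack(I),(800,300)))
E
```

```text
time_s: 3.1
position: [0.5294, -0.0467, 0.2503]
tool_rot: [[0.053, 0.998, -0.02], [0.938, -0.057, -0.342], [-0.343, -0.001, -0.939]]
ft_force: [-0.1, 1.3, 0.4]
grip_width: 0.0001
gripper_force: 0.0
t 3.1 tip now [ -0.4 -85.2 234.3] F local [-0.16  1.31  0.36] tips 0.017 width 7.510842052083663e-05
shift [0.0101 0.0004 0.0563] turn [-0.002  -0.0001 -0.0026]
```

View pics/near.png

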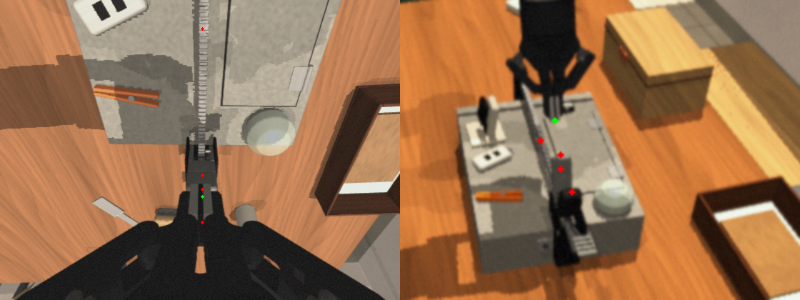

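Wrist view: the shut tips are at about (202,197), in line with the bar (column 203) and just in front of the trigger. The lateral alignment is good, so I'll descend and then push along local -y, which is tool (-0.94, 0, 0.34).

```bash
python3 -m pendant '[[0,0.0121,0.0004,0.0619,0,0,0],[0,0.0121,0.0004,0.0619,0,0,0],[0,0.0121,0.0004,0.0619,0,0,0]]'; python3 go.py 0 -110 172 0.35
```

```text
time_s: 3.58
position: [0.5293, -0.0536, 0.1909]
tool_rot: [[0.05, 0.999, -0.016], [0.938, -0.052, -0.343], [-0.343, 0.002, -0.939]]
ft_force: [0.4, -0.0, 0.9]
grip_width: -0.0001
gripper_force: 0.0
t 3.575 tip now [  0.  -92.1 174.9] F local [0.42 0.   0.94] tips 0.017 width -0.00013980466405012727
shift [-0.0158 -0.      0.0089] turn [0.0028 0.0004 0.0008]
```

```bash
python3 -m pendant '[[0,-0.0075,0,0.005,0,0,0],[0,-0.0169,0,0.0082,0,0,0],[0,-0.0207,0,0.0095,0,0,0],[0,-0.0207,0,0.0095,0,0,0]]'; python3 go.py 0 -116 172 0.35;  python3 -m pendant '[[0,-0.0047,0,0.0017,0,0,0],[0,-0.0094,0,0.0034,0,0,0],[0,-0.0094,0,0.0034,0,0,0]]'; python3 go.py 0 -150 172 0.35; 
```

```text
time_s: 4.08
position: [0.5276, -0.0773, 0.1873]
tool_rot: [[0.051, 0.999, -0.018], [0.938, -0.054, -0.342], [-0.343, 0.001, -0.94]]
ft_force: [0.5, 1.3, 0.6]
grip_width: 0.0
gripper_force: 0.6
t 4.075 tip now [  -0.5 -115.8  171.3] F local [0.4  1.34 0.58] tips 0.017 width 5.682454891585743e-08
shift [-0.0004  0.0005 -0.0006] turn [ 0.0007 -0.0004 -0.0005]
time_s: 4.45
position: [0.5269, -0.0872, 0.187]
tool_rot: [[0.051, 0.999, -0.018], [0.938, -0.054, -0.342], [-0.342, 0.0, -0.94]]
ft_force: [-0.0, 2.4, 1.1]
grip_width: 0.0
gripper_force: 1.5
t 4.45 tip now [  -0.6 -125.7  171. ] F local [-0.15  2.39  1.13] tips 0.017 width 3.286696504432298e-06
shift [-0.0232  0.0006  0.0074] turn [ 0.0002 -0.0004  0.    ]
```

```bash
python3 -m pendant '[[0,-0.0085,0,0.003,0,0,0],[0,-0.017,0,0.006,0,0,0],[0,-0.0235,0,0.0085,0,0,0],[0,-0.0235,0,0.0085,0,0,0]]'; python3 go.py 0 -154 172 0.35;  python3 -m pendant '[[0,-0.0028,0,0.001,0,0,0],[0,-0.0028,0,0.001,0,0,0]]'; python3 go.py 0 -157 172 0.35 
```

```text
time_s: 4.95
position: [0.5254, -0.1122, 0.1868]
tool_rot: [[0.051, 0.999, -0.019], [0.938, -0.054, -0.342], [-0.343, -0.0, -0.94]]
ft_force: [0.0, 3.9, 0.2]
grip_width: -0.0001
gripper_force: 1.8
t 4.95 tip now [  -0.8 -150.8  170.9] F local [-0.18  3.9   0.19] tips 0.017 width -0.0001467059676137574
shift [-0.0034  0.0008  0.    ] turn [-0.0005 -0.0004  0.    ]
time_s: 5.2
position: [0.5253, -0.1147, 0.1867]
tool_rot: [[0.05, 0.999, -0.019], [0.938, -0.054, -0.342], [-0.342, -0.001, -0.94]]
ft_force: [-0.2, 3.4, -1.9]
grip_width: -0.0001
gripper_force: 2.1
t 5.2 tip now [  -0.8 -153.3  170.8] F local [-0.36  3.42 -1.89] tips 0.017 width -0.00010610107328638645
shift [-0.0039  0.0008  0.0001] turn [-0.0005 -0.0007  0.0007]
```

```bash
for i in 1 2 3; do python3 -m pendant '[[0,-0.0014,0,0.0005,0,0,0],[0,-0.0014,0,0.0005,0,0,0]]' | grep -E "time|force"; python3 go.py 0 -157 172 0.35|head -1; done
```

```text
time_s: 5.45
ft_force: [-0.3, 4.9, -2.1]
gripper_force: 2.4
t 5.45 tip now [  -0.7 -154.6  170.8] F local [-0.56  4.83 -2.08] tips 0.017 width -0.0002271639031428776
time_s: 5.7
ft_force: [-0.3, 5.4, -1.9]
gripper_force: 2.4
t 5.7 tip now [  -0.7 -156.   170.8] F local [-0.55  5.37 -1.87] tips 0.017 width 5.1920067197650626e-05
time_s: 5.95
ft_force: [-0.1, 13.1, -0.7]
gripper_force: 5.8
t 5.95 tip now [  -0.8 -156.4  170.8] F local [-0.76 13.12 -0.71] tips 0.017 width -0.00023289162662101583
```

```bash
python3 -m pendant '[[0,0.0220,0,-0.0080,0,0,0],[0,0.0430,0,-0.0157,0,0,0],[0,0.0430,0,-0.0157,0,0,0],[0,0.0430,0,-0.0157,0,0,0]]' | head -1; python3 - <<'E'
from h import *
from go import *
im=env.get_image("scene"); cv2.imwrite("pics/s1.png",im["image"])
for y in (184,174,164): print(y,px(im,Rz@(np.array([0,y,55])/1000)+[P[0],P[1],0]).round(1))
for t in("jaw_face","panel_face","trigger_face"): print(t,[(a["centre"],a["conf"]) for a in env.tip_of("scene",t)[:2]])
E
python3 go.py 0 -150 172 0.35
```

```text
time_s: 6.45
184 [391.  269.5]
174 [386.4 268.2]
164 [381.9 267. ]
jaw_face [([240.7, 181.2], 0.67), ([384.1, 268.2], 0.58)]
panel_face [([381.9, 269.6], 0.97)]
trigger_face [([254.0, 219.8], 0.67), ([265.3, 194.4], 0.52)]
t 6.65 tip now [  -0.6 -112.9  171.2] F local [-1.   -0.67 -0.34] tips 0.017 width 9.54341627587751e-05
shift [-0.0352  0.0006  0.012 ] turn [ 0.      0.0002 -0.0003]
```

The jaw moved by about 10 mm (column 388.7 → 384.1). Second pump.

```bash
python3 -m pendant '[[0,-0.0120,0,0.0042,0,0,0],[0,-0.0230,0,0.0083,0,0,0],[0,-0.0310,0,0.0112,0,0,0],[0,-0.0370,0,0.0134,0,0,0],[0,-0.0370,0,0.0134,0,0,0]]' | grep -E "time|ft"; python3 go.py 0 -157 172 0.35; for i in 1 2 ; do python3 -m pendant '[[0,-0.0019,0,0.0007,0,0,0],[0,-0.0019,0,0.0007,0,0,0]]' | grep -E "time|ft"; python3 go.py 0 -157 172 0.35|head -1; done
```

```text
time_s: 7.28
ft_force: [-0.1, 9.2, 1.1]
t 7.275 tip now [  -0.7 -151.3  171. ] F local [-0.56  9.2   1.06] tips 0.017 width -0.00017731017247027615
shift [-0.0057  0.0007  0.001 ] turn [ 0.0001 -0.0026 -0.0002]
time_s: 7.52
ft_force: [0.7, 11.0, -0.2]
t 7.525 tip now [  -0.8 -152.9  170.8] F local [ 0.09 11.   -0.22] tips 0.017 width -0.0001159488892376466
time_s: 7.78
ft_force: [1.3, 10.6, -2.3]
t 7.775 tip now [  -0.8 -154.7  170.5] F local [ 0.72 10.64 -2.26] tips 0.017 width 4.042825997700177e-05
```

```bash
for i in 1 2 ; do python3 -m pendant '[[0,-0.0014,0,0.0005,0,0,0],[0,-0.0014,0,0.0005,0,0,0]]' | grep -E "time|ft"; python3 go.py 0 -157 172 0.35|head -1; done
```

```text
time_s: 8.02
ft_force: [1.8, 11.9, -1.6]
t 8.025 tip now [  -0.9 -156.   170.3] F local [ 1.14 11.97 -1.63] tips 0.017 width -2.2305126507089798e-05
time_s: 8.28
ft_force: [2.3, 17.6, -0.6]
t 8.275 tip now [  -0.9 -156.3  170.3] F local [ 1.38 17.73 -0.57] tips 0.017 width -0.00020950300879847997
```

Hard stop again at -156, so both teeth are gained. I'll let it spring back, check the jaw, then make the third pump in small steps.

```bash
python3 -m pendant '[[0,0.0220,0,-0.0080,0,0,0],[0,0.0430,0,-0.0157,0,0,0],[0,0.0430,0,-0.0157,0,0,0],[0,0.0430,0,-0.0157,0,0,0]]' | head -1; python3 - <<'E'
from h import *
env.get_image("scene")
for t in("jaw_face","panel_face"): print(t,[(a["centre"],a["conf"]) for a in env.tip_of("scene",t)[:2]])
E
python3 -m pendant '[[0,-0.0070,0,0.0025,0,0,0],[0,-0.0130,0,0.0047,0,0,0],[0,-0.0130,0,0.0047,0,0,0]]' | grep -E "time|ft"; python3 go.py 0 -137 172 0.35
```

```text
time_s: 8.78
jaw_face [([380.2, 268.8], 0.6)]
panel_face [([378.5, 269.3], 0.95)]
time_s: 9.3
ft_force: [0.8, 5.7, 1.0]
t 9.3 tip now [  -0.6 -126.8  171.4] F local [0.48 5.75 0.99] tips 0.017 width 3.843105704841969e-05
shift [-0.0098  0.0006  0.0029] turn [ 0.0005 -0.0011 -0.0003]
```

```bash
for i in 1 2 3 4; do python3 -m pendant '[[0,-0.0014,0,0.0005,0,0,0],[0,-0.0014,0,0.0005,0,0,0]]' >/dev/null; python3 go.py 0 -157 172 0.35|head -1|cut -c1-75; done
```

```text
t 9.55 tip now [  -0.5 -127.7  171.5] F local [-0.8   6.93  2.83] tips 0.01
t 9.8 tip now [  -0.5 -128.9  171.7] F local [-1.1   8.87  4.53] tips 0.017
t 10.05 tip now [  -0.5 -130.2  171.8] F local [-1.03 10.84  6.24] tips 0.0
t 10.3 tip now [  -0.5 -131.6  171.8] F local [-1.22 11.36  5.37] tips 0.01
```

```bash
for i in 1 2 3; do python3 -m pendant '[[0,-0.0012,0,0.0004,0,0,0],[0,-0.0012,0,0.0004,0,0,0]]' >/dev/null; python3 go.py 0 -157 172 0.35|head -1|cut -c1-75; done
```

```text
t 10.55 tip now [  -0.5 -132.7  172. ] F local [-1.51 12.61  8.43] tips 0.0
t 10.8 tip now [  -0.5 -134.3  172. ] F local [-2.19 10.03  6.03] tips 0.01
t 11.05 tip now [  -0.5 -135.5  172. ] F local [-1.15 10.69  6.71] tips 0.0
```

```bash
for i in 1 2; do python3 -m pendant '[[0,-0.0012,0,0.0004,0,0,0],[0,-0.0012,0,0.0004,0,0,0]]' >/dev/null; python3 go.py 0 -157 172 0.35|head -1|cut -c1-75; done
```

```text
t 11.3 tip now [  -0.5 -136.8  172.1] F local [-2.26 11.06  6.7 ] tips 0.01
t 11.55 tip now [  -0.5 -138.1  172.2] F local [-1.51  9.86  6.72] tips 0.0
```

```bash
for i in 1 2; do python3 -m pendant '[[0,-0.0012,0,0.0004,0,0,0],[0,-0.0012,0,0.0004,0,0,0]]' >/dev/null; python3 go.py 0 -157 172 0.35|head -1|cut -c1-75; done
```

```text
t 11.8 tip now [  -0.5 -139.5  172.2] F local [-0.41  8.61  7.44] tips 0.01
t 12.05 tip now [  -0.5 -140.6  172.2] F local [-1.93  9.85  7.16] tips 0.0
```

```bash
for i in 1 2; do python3 -m pendant '[[0,-0.0012,0,0.0004,0,0,0],[0,-0.0012,0,0.0004,0,0,0]]' >/dev/null; python3 go.py 0 -157 172 0.35|head -1|cut -c1-75; done; python3 - <<'E'
from h import *
im=env.get_image("scene"); cv2.imwrite("pics/s2.png",cv2.resize(im["image"][210:350,330:430],(600,840)[::1])[:600])
for t in("jaw_face","panel_face"): print(t,[(a["centre"],a["conf"]) for a in env.tip_of("scene",t)[:2]])
E
```

```text
t 12.3 tip now [  -0.6 -141.5  172.3] F local [-2.31 13.04  7.01] tips 0.01
t 12.55 tip now [  -0.6 -142.4  172.2] F local [-2.11 15.28  8.86] tips 0.0
jaw_face [([376.1, 271.2], 0.76), ([172.6, 215.9], 0.22)]
panel_face [([379.9, 267.2], 0.79)]
```

View pics/s2.png

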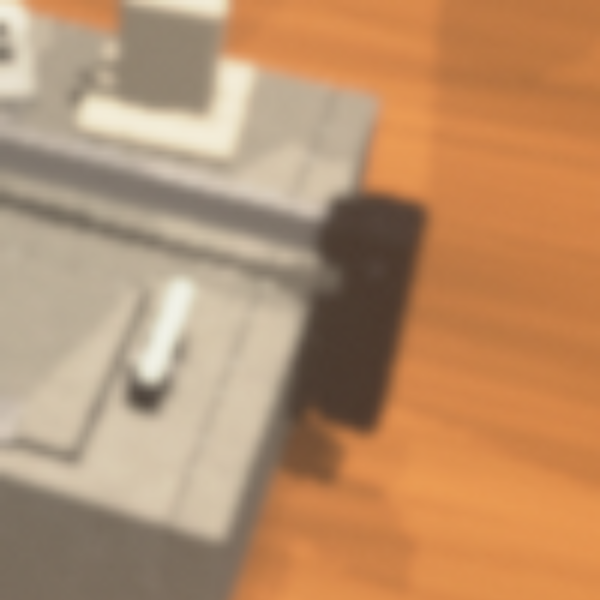

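The force rises by about 2.5 N per mm to 15 N. The picture agrees: the seam at the panel, around (210,440), is a hairline, so the panel is home. Now I'll let go, rise and move to the release.

```bash
python3 -m pendant '[[0,0,0,0,0,0,0],[0,0.0180,0,-0.0065,0,0,0],[0,0.0350,0,-0.0127,0,0,0],[0,0.0350,0,-0.0127,0,0,0]]' | grep -E "time|ft"; python3 go.py 0 -105 235 0.35; python3 -m pendant '[[0,-0.018,0,-0.0600,0,0,0],[0,-0.018,0,-0.0600,0,0,0]]'| grep -E "time|ft"; python3 go.py 0 -266 225 0
```

```text
time_s: 13.2
ft_force: [0.7, 0.0, -0.5]
t 13.2 tip now [  -0.5 -105.7  171.6] F local [ 0.68  0.05 -0.51] tips 0.017 width 4.89453215087538e-05
shift [-0.0211  0.0005 -0.0598] turn [0.0007 0.0003 0.0023]
time_s: 13.45
ft_force: [-0.9, -0.6, -1.5]
t 13.45 tip now [   1.1 -103.5  238.4] F local [-0.9  -0.67 -1.48] tips 0.017 width -0.00020443356292695246
shift [-0.1538 -0.0012  0.0696] turn [ 0.0087  0.3518 -0.0007]
```

```bash
python3 -m pendant '[[0,-0.154,-0.001,0.0696,0.005,0.352,0],[0,-0.154,-0.001,0.0696,0.005,0.352,0],[0,-0.154,-0.001,0.0696,0.005,0.352,0],[0,-0.154,-0.001,0.0696,0.005,0.352,0],[0,-0.154,-0.001,0.0696,0.005,0.352,0]]' | grep -E "time|ft";python3 go.py 0 -268 175 0; python3 - <<'E'
from h import *
from go import *
o,p,Q=state(); I=[]
for c in("wrist","side"):
    im=env.get_image(c); J=im["image"].copy()
    if c=="side": print([(a["centre"],a["conf"]) for a in env.tip_of(c,"release_pad")[:2]])
    for l in((-13,-282,168),(13,-282,168),(13,-250,168),(-13,-250,168)):
        q=px(im,Rz@(np.array(l)/1000)+[P[0],P[1],0]); cv2.circle(J,tuple(int(round(v)) for v in q),1,(0,0,255),-1)
    q=px(im,p+Q[:,2]*.017); cv2.circle(J,tuple(int(round(v)) for v in q),2,(0,255,0),-1)
    I.append(J if c=="wrist" else cv2.resize(J[140:350,180:460],(560,420)))
cv2.imwrite("pics/rel.png",cv2.resize(np.hstack(I),(800,300)))
E
```

```text
time_s: 14.08
ft_force: [0.3, -0.3, 0.0]
t 14.075 tip now [  -1.9 -265.4  220. ] F local [ 0.34 -0.3   0.01] tips 0.017 width 0.0001628918478340868
shift [-0.0027  0.002   0.045 ] turn [-0.0057 -0.0026 -0.0006]
[([309.5, 263.1], 0.82)]
```

View pics/rel.png

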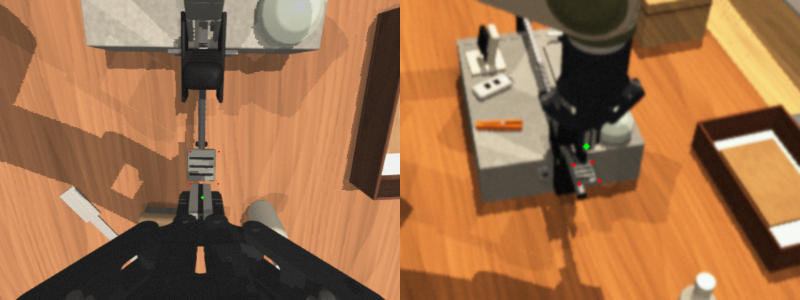

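The wrist view shows the ribbed pad at about (202,167), with the red fitted corners on it to within 2–3 mm. The tip is at column 202, so it is aligned. Descending and pressing.

```bash
python3 -m pendant '[[0,-0.002,0,0.03,0,0,0],[0,-0.002,0,0.047,0,0,0],[0,-0.002,0,0.047,0,0,0]]' | grep -E "time|ft"; python3 go.py 0 -267 157 0; python3 -m pendant '[[0,0,0,0.004,0,0,0],[0,0,0,0.008,0,0,0],[0,0,0,0.012,0,0,0],[0,0,0,0.012,0,0,0]]' | grep -E "time|ft"; python3 go.py 0 -267 156 0; 
```

```text
time_s: 14.6
ft_force: [0.3, 0.4, 0.4]
t 14.6 tip now [  -2.1 -266.4  172.8] F local [0.29 0.38 0.44] tips 0.017 width 6.517816585146909e-05
shift [-0.0006  0.002   0.0158] turn [-0.0066 -0.0032  0.001 ]
time_s: 15.1
ft_force: [0.9, -1.8, 3.1]
t 15.1 tip now [  -1.6 -267.9  161.8] F local [ 1.   -1.79  3.12] tips 0.017 width -1.2161141488234516e-05
shift [0.001  0.0016 0.0058] turn [-0.0039 -0.0014 -0.0006]
```

```bash
for i in 1 2 3; do python3 -m pendant '[[0,0,0,0.002,0,0,0],[0,0,0,0.002,0,0,0]]' >/dev/null; python3 go.py 0 -267 156 0|head -1|cut -c1-75; done;  python3 - <<'E'
from h import *
env.get_image("scene")
for t in("jaw_face","panel_face"): print(t,[(a["centre"],a["conf"]) for a in env.tip_of("scene",t)[:2]])
E
```

```text
t 15.35 tip now [  -1.6 -268.1  159.9] F local [ 0.64 -4.19  4.96] tips 0.0
t 15.6 tip now [  -1.7 -268.2  158. ] F local [ 0.54 -4.91  4.66] tips 0.01
t 15.85 tip now [  -1.5 -268.5  156.9] F local [-1.8  -5.57  9.77] tips 0.0
jaw_face [([389.6, 273.9], 0.91)]
panel_face [([378.2, 268.4], 0.91)]
```

The hard stop of the release is felt and the jaw is back at column 389.6, which is fully open. I'll lift off and check.

```bash
python3 -m pendant '[[0,0,0,-0.03,0,0,0],[0,0,0,-0.09,0,0,0],[0,0,0,-0.12,0,0,0],[0,0,0,-0.12,0,0,0],[0,0,0,-0.12,0,0,0]]' | grep -E "time|ft"; python3 - <<'E'
from h import *
from go import *
im=env.get_image("scene"); cv2.imwrite("pics/end.png",cv2.resize(im["image"][150:350,180:440],(780,600)))
for y in (184,180): print(y,px(im,Rz@(np.array([0,y,55])/1000)+[P[0],P[1],0]).round(1))
for t in("jaw_face","panel_face","trigger_face","release_pad"): print(t,[(a["centre"],a["conf"]) for a in env.tip_of("scene",t)[:2]])
E
```

```text
time_s: 16.62
ft_force: [0.4, -0.0, -0.5]
184 [391.  269.5]
180 [389.1 269. ]
jaw_face [([389.2, 270.0], 0.82)]
panel_face [([378.3, 267.9], 0.77)]
trigger_face [([266.3, 196.6], 0.61), ([174.0, 219.8], 0.18)]
release_pad [([210.3, 183.1], 0.53)]
```

View pics/end.png

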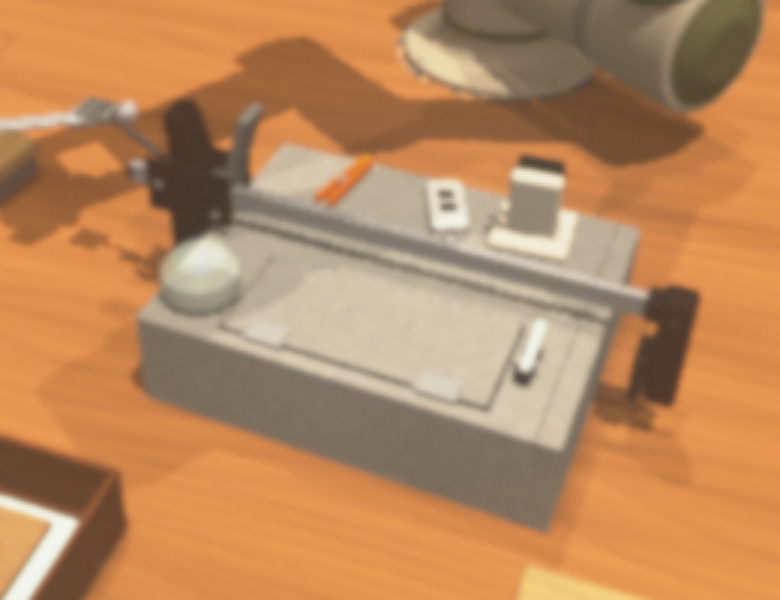

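The panel is flush, with a hairline seam near (560,400). The jaw stands clear and open at (670,345), the trigger is back at rest at (245,140), and nothing else has moved. Handing in.

```bash
python3 -c "
from rig import env
print(env.close_job())"
```

```text
the job is handed in; nothing more can be done
None
```

I handed the job in at about 17 s of the 48 s allowed. The end panel looks fully home, the clamp has sprung fully open, the trigger is let go and the arm is clear, though the hand-in returned no verdict.

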